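Draw the bottom blank from the magazine and load the marking tray

TASK

Load a blank for laser marking. First pull the loading box's tray out all the way to its stop by its knob; then slide the bottom blank straight out of the mouth of the magazine, so that the other three drop flat onto the magazine's floor and stay inside. Lay that blank down gently, without dropping it, flat on the raised bed in the open tray, lengthwise and centred, let go, and leave the loupe, the turned sample and the dial gauge undisturbed.

Things in the scene. Friction and masses are not known exactly. Their poses are not given: they have to be found in the camera images.
- magazine: upright chute of aluminium sheet with open sides on a grey base, screwed down, 141 mm tall. Origin on the table under the chute's centre, z up, mouth faces -x. Inside the chute x +-52, y +-24 mm; walls 3 to 4 mm; its floor is 30 mm up, from x = -38 mm to the rear. Front wall's outer face at x = -56 mm, 45 to 112 mm up. Base flange 6 mm high, 110 mm wide, x -41 to +59 mm
- mouth (a point): centre of the mouth in the plane of the front wall's outer face, 35 mm above the table; axes as the magazine's. The mouth is open from 30 to 45 mm above the table over the full width: only the bottom blank can pass, along -x
- lip_edge (a point): middle of the front edge of the magazine's 54 mm wide loading lip, which flares out at 45 degrees from the top of the front wall and overhangs the mouth by 23 mm, 136 mm above the table. A tool coming straight down on the protruding blank would hit it: lean the tool about 30 degrees, its top away from the magazine, fingers pointing down and along the magazine's +x
- blank_1: plain aluminium blank plate 100 x 44 x 10 mm (about 0.12 kg) with a 5 mm dark dot near each end; origin at its centre, x along the 100 mm, z through the thickness. It is the bottom one of the stack of four, lying level on the magazine's floor and already fed forward, so that 32 to 38 mm of it stand out of the mouth in free air, 30 to 40 mm above the table; x along the magazine's x
- blank_2: plain aluminium blank plate 100 x 44 x 10 mm (about 0.12 kg) with a 5 mm dark dot near each end; origin at its centre, x along the 100 mm, z through the thickness. Second from below, in the chute, resting on blank_1; drops 10 mm when blank_1 is drawn
- blank_3: plain aluminium blank plate 100 x 44 x 10 mm (about 0.12 kg) with a 5 mm dark dot near each end; origin at its centre, x along the 100 mm, z through the thickness. Third from below, in the chute
- blank_4: plain aluminium blank plate 100 x 44 x 10 mm (about 0.12 kg) with a 5 mm dark dot near each end; origin at its centre, x along the 100 mm, z through the thickness. Top of the stack, in the chute
- loading_box: low grey sheet-metal box, fixed, 160 deep (x) x 150 wide (y) x 78 mm tall, origin at the centre of its underside, front faces its -x (face at x = -80 mm); the tray slides out of it along -x
- tray (a joint): how far the tray is pulled out: 0 = shut, 0.12 m = at its stop; stays where it is left (about 2 N of sliding friction)
- tray_knob (a point): centre of the tray's black knob, a cylinder of 22 mm diameter, 22 mm long along the sliding direction, on a stem with 21 mm clear behind it, 36 mm above the table; moves with the tray; axes as the loading box's: pull along -x
- tray_bed (a point): centre of the top of the tray's raised black bed, 45 mm above the table; 100 mm long (x), 36 mm wide (y), 29 mm above the tray floor. A blank overhangs it 4 mm each side; beside it fingers have 40 mm of room. The tray front, 47 mm high, begins 10 mm ahead (-x) of the bed. Axes as the loading box's; moves with the tray; clear of the box when the tray is at its stop
- loupe: black eyepiece loupe, 38 mm wide, 30 mm tall, standing on the table; origin at its underside. Leave alone
- turned_sample: turned metal cylinder, 20 mm wide, 50 mm tall, standing; origin at its underside. Leave alone
- dial_gauge: round dial gauge lying on the table, 111 x 58 x 21 mm; origin at its underside. Leave alone

How it is judged:
On the way, in this order (a step that is already met when the one before it is completed fails the run):
1. the tray is out at its stop (at least 114 mm) (value of joint tray above 0.114 m), for 0.2 s.
2. the bottom blank is wholly out of the mouth and the other three have dropped flat on the magazine's floor (x of blank_1 in the frame of magazine below -0.107 m and x of each of blank_2, blank_3, blank_4 in the frame of magazine above -0.015 m and z of blank_2 in the frame of magazine between 0.031 and 0.039 m and angle between the z axis of each of blank_2, blank_3, blank_4 and the z axis of magazine, either way round below 0.06 rad and z of blank_3 in the frame of magazine between 0.041 and 0.049 m and z of blank_4 in the frame of magazine between 0.051 and 0.059 m), for 0.1 s.
At the end, for the whole second after the job is handed in: The tray is still out (at least 112 mm); blank_1 rests flat on the tray's bed, within 12 mm of its centre lengthwise and 9 mm across, turned no more than 0.15 rad from it, still; the other three blanks lie flat, stacked on the magazine's floor, none of them more than 15 mm out toward the mouth (value of joint tray above 0.112 m and x of blank_1 in the frame of tray_bed between -0.012 and 0.012 m and y of blank_1 in the frame of tray_bed between -0.009 and 0.009 m and z of blank_1 in the frame of tray_bed between 0.002 and 0.009 m and angle between the z axis of blank_1 and the z axis of tray_bed, either way round below 0.06 rad and angle between the x axis of blank_1 and the x axis of tray_bed, either way round below 0.15 rad and linear speed of blank_1 below 0.02 m/s and x of each of blank_2, blank_3, blank_4 in the frame of magazine above -0.015 m and z of blank_2 in the frame of magazine between 0.031 and 0.039 m and angle between the z axis of each of blank_2, blank_3, blank_4 and the z axis of magazine, either way round below 0.06 rad and z of blank_3 in the frame of magazine between 0.041 and 0.049 m and z of blank_4 in the frame of magazine between 0.051 and 0.059 m); the robot touches nothing.
It fails at once if the loupe is knocked (moved more than 30 mm) or tipped over (distance of loupe from where it was at the start of the episode above 0.03 m or angle between loupe's own z axis and vertical above 0.5 rad).
It fails at once if the turned sample is knocked (moved more than 30 mm) or tipped over (distance of turned_sample from where it was at the start of the episode above 0.03 m or angle between turned_sample's own z axis and vertical above 0.5 rad).
It fails at once if the dial gauge is knocked (moved more than 30 mm) or tipped over (distance of dial_gauge from where it was at the start of the episode above 0.03 m or angle between dial_gauge's own z axis and vertical above 0.5 rad).
It fails at once if the drawn blank is dropped: it falls, unheld, from more than 20 mm above the bed's height (height (world z) of blank_1 above 0.07 m and horizontal distance between blank_1 and magazine above 0.11 m and contact force between blank_1 and the fingers below 0.01 N and linear speed of blank_1 above 0.15 m/s).
It fails at once if the drawn blank is slammed down on the tray (more than 40 N) (contact force between blank_1 and tray above 40 N).
It also fails if it takes over 54 s, if anything falls off the work surface, if the arm or the gripper's body presses on something with over 40 N, if the wrist force passes 120 N, or if a joint passes its speed limit or range.

ROBOT

A 6-joint arm with a two-finger parallel gripper is mounted at the origin on a cart in front of the work surface, level with it; the furniture and walls round the work are solid. World frame = base frame: x ahead of the robot, y to its left, z up, the work surface at z = 0. Lengths are in m, angles in rad, forces in N, time in s.
With the tool pointing down it reaches from about 0.25 to 0.775 m from the base axis. Payload 4 kg.
Tool frame: the origin (TCP) lies midway between the tips of the shut fingers; the grasp point (between the pads) lies 19 mm behind it (robot.tcp_to_grasp is the distance from the TCP to the grasp point, in m); z points along the fingers, x is the direction in which the jaws open and shut, and the axes are right-handed (so a half turn about z gives the same grasp; the last joint's range is limited). The gripper opens to 94 mm and grips with 3 to 60 N. Pads are 16 mm wide; open, the fingers measure 119 mm over their backs; the gripper's body (75 mm by 177 mm) begins 78 mm behind the grasp point.
Start: joints at [1.115, 0.087, 1.371, -0, 1.684, -0.103], TCP at [0.19, 0.516, 0.206] pointing down, gripper open.
Joint ranges: [-3.1, 3.1], [-0.76, 2.03], [0.27, 2.55], [-1.08, 4.22], [0.17, 2.65], [-2.57, 2.57]. Speed limits (rad/s): [2.79, 2.79, 3.14, 3.14, 3.14, 3.14].

INTERFACE

Orientations are given as [roll, pitch, yaw] about the fixed x, y, z axes, in that order (R = Rz(yaw) Ry(pitch) Rx(roll)).
In Python, from bench import get_obs, vision, robot gives the robot as it stands.
- The arm moves only by the tool servo_tool, never from a script. Its argument "targets" is text: rows parted by semicolons, each of 7 numbers parted by spaces: the opening, from 0 (shut) to 1 (fully open), then the shift along the tool's x, y, z as a fraction of full scale, then the turn, a rotation vector about the tool's x, y, z as a fraction of full scale. A call has 1 to 12 rows; each row is the pose to reach, as a shift and turn from the pose commanded when the call began, along the tool's axes at that moment, turning the shorter way round; what a row does not reach only later rows make up. Full scale, the value 1, is 0.25 m for a shift and pi rad for a turn. A row lasts 1/12 s, in which the tool goes at most 41.7 mm and 7.16 degrees, less where a joint would pass 70% of its speed; a pose out of reach is approached as far as the arm can. A call with a number of a shift or a turn outside -1 to 1 is refused whole. A call with a gripper value outside its range is refused whole. The fingers move at their own pace and stop on an object; the grip force is fixed at half the most. Time passes only in rows, so rows that repeat a pose let the fingers close. It gives the time, the measured TCP pose, the force and the opening at its end, in the units of the state.
- get_obs(): the state, without advancing time (a new reading comes with each control period).
- vision.snapshot(name): name is "side" or "top"; returns a dict with "image" (420x560x3 uint8, red, green, blue), "mtx" (3x3 intrinsics, pixels), "k1" (the pictures are not rectified: a ray, as slopes to the right and down, at radius r is drawn at 1 + k1 r^2 times it, then the intrinsics apply), "world_from_camera" (4x4, takes a point from camera to world coordinates). Camera axes: x right, y down, z forward; pixel columns grow to the right and rows downward; lengths in m; the calibration is good to about 2 mm. A picture is of the moment at which its call begins. There is no depth.
- robot.close_job(): hands the job in, once; it reports no verdict.
The state is a dict: "time": time; "joint_positions": joint angles; "qvel": joint speeds; "joint_torque": joint torques, N m; "tool_pos": TCP position; "ee_rot": TCP orientation; "wrist_force": force on the tool from outside, world axes, zero at the start; "wrist_torque": the same for the moment, N m; "width": finger opening in m.
Only numpy, scipy, OpenCV 4.12 (cv2) and the standard library are available. Lean on these libraries where they do the work, as an engineer would, in place of code of your own. Each camera call takes 0.05 s, during which the arm holds its last target.

## Working session

There is one attempt and no reset: what is moved stays moved. The work goes in short steps, Python scripts to look and compute and a tool call to move; the robot and the scene stay as the last step left them, time stands still between calls to the robot, and variables do not carry over. Pictures are saved under pics/ and viewed, and the job is handed in when it is done.

Besides the shell and the picture viewer there is one more tool, called after ">>>" by a JSON object that holds its "op" and its "data". servo_tool: Moves the arm, as the interface text tells. Its arguments: {"type":"object","properties":{"targets":{"type":"string"}},"required":["targets"]}

```bash
mkdir -p pics; ls; python3 - <<'E'
from bench import get_obs, vision, robot
import cv2
print(get_obs())
for n in ("side","top"):
    s=vision.snapshot(n); cv2.imwrite(f"pics/{n}0.png",s["image"][:,:,::-1]); print(n,s["mtx"],s["k1"],s["world_from_camera"])
E
```

```text
pics
{'time': 0.0, 'joint_positions': array([ 1.11486744e+00,  8.79357032e-02,  1.37224306e+00,  6.34673372e-06,
        1.68356255e+00, -1.03071613e-01]), 'qvel': array([-0.00111896, -0.00086431,  0.00146892,  0.00069181, -0.00203582,
        0.00107463]), 'joint_torque': array([-2.08869911e-03, -3.40194440e+01, -3.02423108e+01,  7.17372866e-02,
        3.29974608e-02, -1.53327314e-04]), 'tool_pos': array([0.1898195 , 0.51563459, 0.20432039]), 'ee_rot': array([-3.14136531e+00,  2.13660362e-03,  1.21794000e+00]), 'wrist_force': array([ 0.11382021, -0.11159882,  0.41018649]), 'wrist_torque': array([0.03414715, 0.00238403, 0.01300402]), 'width': 0.09387984065800895}
side [[468.60204616   0.         276.4067005 ]
 [  0.         468.60204616 211.64980797]
 [  0.           0.           1.        ]] -0.11782095135397147 [[-0.9661595  -0.15324146  0.20749184  0.35380247]
 [-0.25742233  0.52161677 -0.81341852  0.93394956]
 [ 0.01641822 -0.83930507 -0.54341278  0.65890579]
 [ 0.          0.          0.          1.        ]]
top [[389.21908548   0.         271.40111081]
 [  0.         389.21908548 206.53378604]
 [  0.           0.           1.        ]] -0.06593056793484602 [[ 1.65398603e-02 -9.85802677e-01  1.67091335e-01  3.87398254e-01]
 [-9.99863075e-01 -1.62212847e-02  3.27132279e-03  1.03241814e-01]
 [-5.14442655e-04 -1.67122563e-01 -9.85935994e-01  1.08506524e+00]
 [ 0.00000000e+00  0.00000000e+00  0.00000000e+00  1.00000000e+00]]
```

View pics/side0.png

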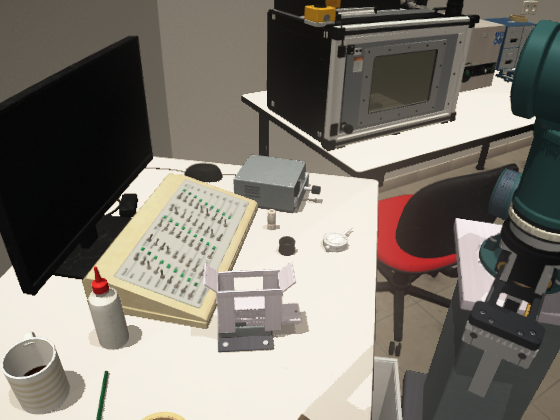

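View pics/top0.png

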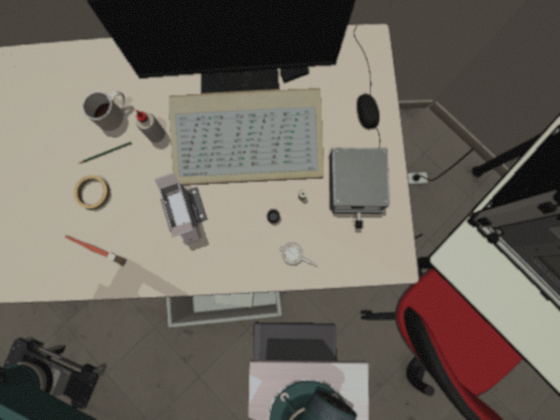

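The top view shows the box at about (359,180) with its knob at (359,224), the magazine at about (182,208), the loupe at (273,216), the sample at (303,196) and the gauge at (292,253). I'll zoom in next.

```bash
python3 - <<'E'
import cv2
t=cv2.imread("pics/top0.png"); s=cv2.imread("pics/side0.png")
def crop(im,x,y,w,h,k,n): cv2.imwrite(n,cv2.resize(im[y:y+h,x:x+w],None,fx=k,fy=k,interpolation=cv2.INTER_CUBIC))
a=cv2.resize(t[165:255,145:225],None,fx=6,fy=6,interpolation=cv2.INTER_CUBIC)
cv2.imwrite("pics/tmag.png",a)
crop(t,320,140,80,95,6,"pics/tbox.png")
crop(s,195,255,115,100,6,"pics/smag.png")
crop(s,225,150,110,70,7,"pics/sbox.png")
E
```

```text
(no output)
```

View pics/tmag.png

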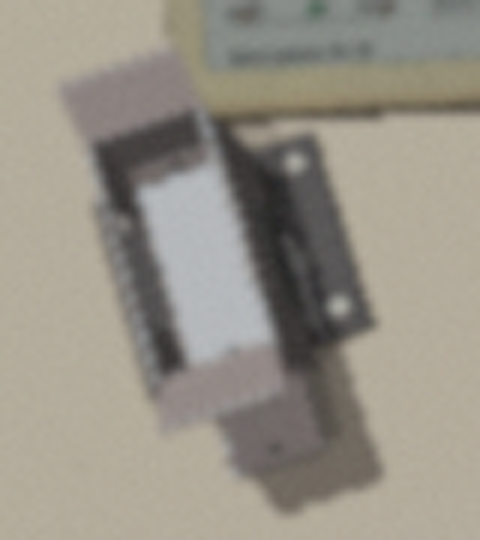

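View pics/tbox.png

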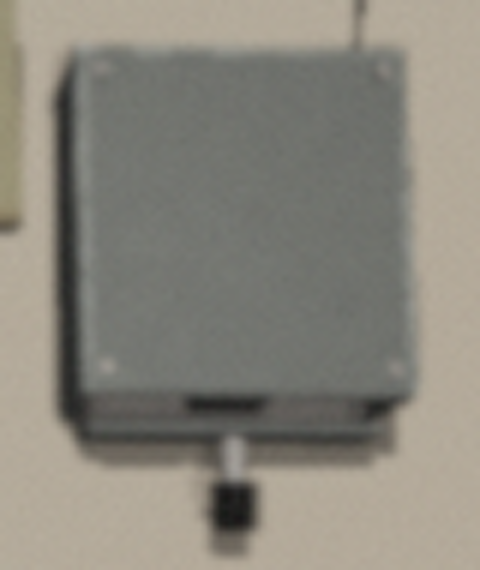

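View pics/smag.png

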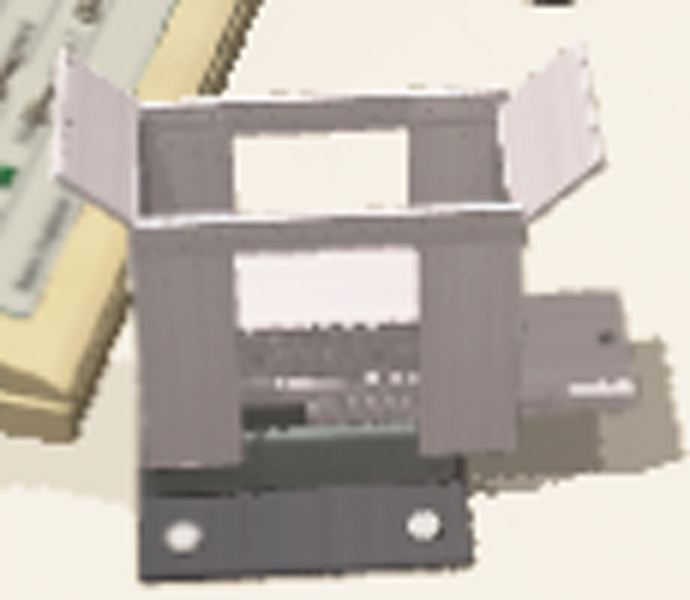

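View pics/sbox.png

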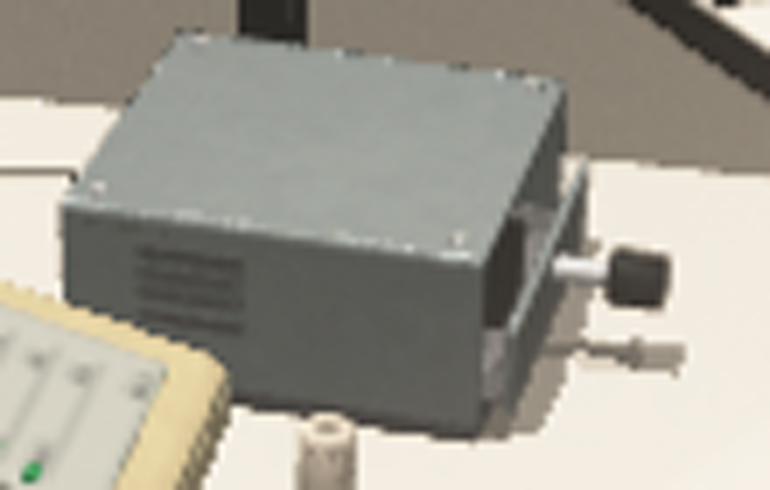

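```bash
cat > h.py <<'E'
import numpy as np, cv2
from bench import get_obs, vision, robot
from scipy.spatial.transform import Rotation as R
def ray(s,p):
    k=np.array([s["k1"],0,0,0,0.]); 
    q=cv2.undistortPoints(np.array([[p]],float),s["mtx"],k)[0,0]
    T=s["world_from_camera"]; return T[:3,3],T[:3,:3]@[q[0],q[1],1]
def plane(s,p,z):
    o,d=ray(s,p); return o+d*(z-o[2])/d[2]
def tri(a,pa,b,pb):
    A=np.zeros((3,3));v=np.zeros(3)
    for s,p in((a,pa),(b,pb)):
        o,d=ray(s,p); d=d/np.linalg.norm(d); P=np.eye(3)-np.outer(d,d); A+=P; v+=P@o
    x=np.linalg.solve(A,v); return x
def uncrop(c,x0,y0,k): return ((c[0]+.5)/k-.5+x0,(c[1]+.5)/k-.5+y0)
def proj(s,P):
    T=np.linalg.inv(s["world_from_camera"]); rv,_=cv2.Rodrigues(T[:3,:3])
    return cv2.projectPoints(np.array([P],float),rv,T[:3,3],s["mtx"],np.array([s["k1"],0,0,0,0.]))[0][0,0]
E
python3 - <<'E'
from h import *
np.set_printoptions(precision=4,suppress=True)
t=vision.snapshot("top"); s=vision.snapshot("side")
f=lambda c,z:plane(t,uncrop(c,145,165,6),z)
g=lambda c,z:plane(t,uncrop(c,320,140,6),z)
sm=lambda c:uncrop(c,195,255,6); sb=lambda c:uncrop(c,225,150,7)
print("box corners");[print(g(c,.078)) for c in((75,48),(405,45),(412,395),(82,390))]
print("knob",g((233,505),.045), "tri",tri(t,uncrop((233,505),320,140,6),s,sb((640,278))))
print("lip",f((160,432),.136),f((285,395),.136)); 
print("rlip",f((60,90),.136),f((170,45),.136))
print("b1 front",f((240,478),.04),f((330,448),.04),"dot",f((277,447),.04),"tri",tri(t,uncrop((277,447),145,165,6),s,sm((605,338))))
print("screws",f((297,160),.006),f((340,305),.006),plane(s,sm((183,537)),.006),plane(s,sm((424,524)),.006))
print("b1 side corners",plane(s,sm((622,290)),.04),plane(s,sm((637,385)),.04))
for n,(c,z) in dict(loupe=((273,216),.03),sample=((303,195),.05),gauge=((292,253),.02),gtip=((315,265),.01)).items(): print(n,plane(t,c,z))
E
```

```text
box corners
[ 0.7223 -0.0547  0.078 ]
[ 0.7269 -0.2047  0.078 ]
[ 0.5661 -0.2019  0.078 ]
[ 0.566 -0.056  0.078]
knob [ 0.5204 -0.1289  0.045 ] tri [ 0.5199 -0.1306  0.0377]
lip [0.4694 0.3508 0.136 ] [0.4856 0.3001 0.136 ]
rlip [0.6122 0.4018 0.136 ] [0.6323 0.3563 0.136 ]
b1 front [0.4578 0.3385 0.04  ] [0.472  0.2986 0.04  ] dot [0.472  0.3225 0.04  ] tri [0.471  0.3224 0.0399]
screws [0.6107 0.327  0.006 ] [0.5417 0.3033 0.006 ] [0.5789 0.4052 0.006 ] [0.5111 0.3803 0.006 ]
b1 side corners [0.4696 0.3006 0.04  ] [0.4562 0.3392 0.04  ]
loupe [0.54   0.1019 0.03  ]
sample [0.5959 0.0215 0.05  ]
gauge [0.4405 0.0486 0.02  ]
gtip [ 0.4092 -0.0152  0.01  ]
```

```bash
cat >> h.py <<'E'
np.set_printoptions(precision=4,suppress=True)
def Rt(yaw_fwd,tilt):
    # z = down leaning fingers toward heading yaw_fwd by tilt; x = heading+90deg; y=z cross x
    f=np.array([np.cos(yaw_fwd),np.sin(yaw_fwd),0]); z=np.array([0,0,-1])*np.cos(tilt)+f*np.sin(tilt)
    x=np.array([-f[1],f[0],0]); y=np.cross(z,x); return np.stack([x,y,z],1)
def rel(P,Rm,cur=None):
    o=get_obs(); p,Rc=(o["tool_pos"],R.from_euler("xyz",o["ee_rot"]).as_matrix()) if cur is None else cur
    d=Rc.T@(np.array(P)-p)/.25; w=R.from_matrix(Rc.T@Rm).as_rotvec()/np.pi
    print("shift",d,"turn",w); return d,w
E
python3 - <<'E'
from h import *
P0=np.array([.1898,.5156,.2043]);
rel([.30,.29,.20],Rt(0,0)); rel([.40,.08,.18],Rt(0,0),([.30,.29,.20],Rt(0,0)));rel([.519,-.13,.09],Rt(0,0),([.40,.08,.18],Rt(0,0)))
E
```

```text
shift [-0.6955  0.7254  0.0199] turn [-0.0001  0.0004 -0.1123]
shift [-0.84  0.4   0.08] turn [0. 0. 0.]
shift [-0.84   0.476  0.36 ] turn [0. 0. 0.]
```

>>> {"op": "servo_tool", "data": {"targets": "1 -0.2 0.2 0.01 0 0 -0.03; 1 -0.35 0.36 0.01 0 0 -0.06; 1 -0.5 0.52 0.02 0 0 -0.09; 1 -0.695 0.725 0.02 0 0 -0.112; 1 -0.695 0.725 0.02 0 0 -0.112; 1 -0.695 0.725 0.02 0 0 -0.112; 1 -0.695 0.725 0.02 0 0 -0.112; 1 -0.695 0.725 0.02 0 0 -0.112"}}

```text
time: 0.87
tool_pos: [0.301, 0.2889, 0.2005]
ee_rot: [3.141, -0.001, 1.565]
wrist_force: [-0.4, 0.1, -0.5]
width: 0.094
```

>>> {"op": "servo_tool", "data": {"targets": "1 -0.84 0.4 0.08 0 0 0; 1 -0.84 0.4 0.08 0 0 0; 1 -0.84 0.4 0.08 0 0 0; 1 -0.84 0.4 0.08 0 0 0; 1 -0.84 0.4 0.08 0 0 0; 1 -0.84 0.4 0.08 0 0 0; 1 -0.84 0.4 0.08 0 0 0; 1 -0.84 0.4 0.08 0 0 0; 1 -0.84 0.4 0.08 0 0 0"}}

```text
time: 1.62
tool_pos: [0.3997, 0.082, 0.1804]
ee_rot: [-3.141, -0.001, 1.572]
wrist_force: [-0.2, 1.0, -0.1]
width: 0.094
```

>>> {"op": "servo_tool", "data": {"targets": "1 -0.2 0.1 0.08 0 0 0; 1 -0.4 0.23 0.16 0 0 0; 1 -0.6 0.33 0.25 0 0 0; 1 -0.84 0.476 0.36 0 0 0; 1 -0.84 0.476 0.36 0 0 0; 1 -0.84 0.476 0.36 0 0 0; 1 -0.84 0.476 0.36 0 0 0; 1 -0.84 0.476 0.36 0 0 0; 1 -0.84 0.476 0.36 0 0 0; 1 -0.84 0.476 0.36 0 0 0"}}

```text
time: 2.45
tool_pos: [0.519, -0.1274, 0.0915]
ee_rot: [3.14, -0.001, 1.573]
wrist_force: [0.3, 0.7, -0.2]
width: 0.0941
```

```bash
python3 - <<'E'
from h import *
o=get_obs();print(o["time"],o["tool_pos"],o["ee_rot"],o["joint_positions"])
t=vision.snapshot("top");s=vision.snapshot("side")
cv2.imwrite("pics/t1.png",cv2.resize(t["image"][100:280,250:420,::-1],None,fx=3.3,fy=3.3,interpolation=2))
cv2.imwrite("pics/s1.png",cv2.resize(s["image"][110:250,200:380,::-1],None,fx=4,fy=4,interpolation=2))
rel([.5195,-.13,.018],Rt(0,0))
E
```

```text
2.45 [ 0.519  -0.1274  0.0915] [ 3.1403 -0.0005  1.5728] [-0.3475  0.1025  1.5827  0.0009  1.4554 -1.9203]
shift [-0.0085  0.0014  0.2954] turn [0.0007 0.0001 0.0006]
```

View pics/s1.png

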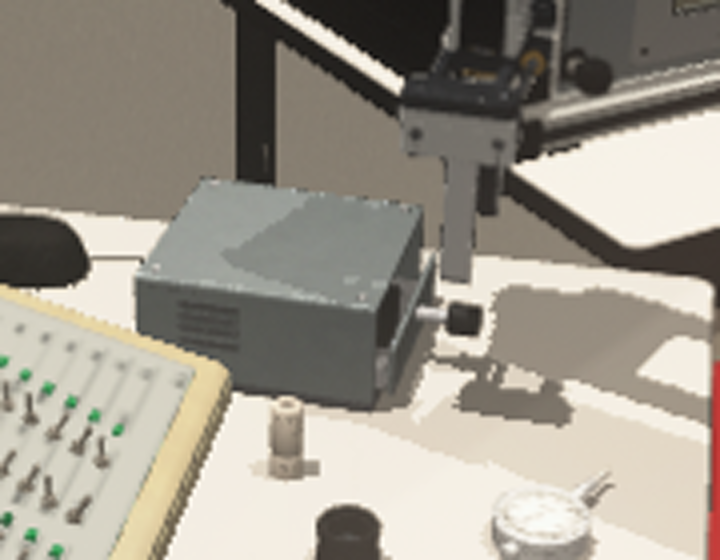

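The gripper hangs above the knob, which is at about (462,318) in the crop. I'll descend and close.

>>> {"op": "servo_tool", "data": {"targets": "1 -0.008 0.002 0.1 0 0 0; 1 -0.008 0.002 0.2 0 0 0; 1 -0.008 0.002 0.295 0 0 0; 1 -0.008 0.002 0.295 0 0 0; 0 -0.008 0.002 0.295 0 0 0; 0 -0.008 0.002 0.295 0 0 0; 0 -0.008 0.002 0.295 0 0 0; 0 -0.008 0.002 0.295 0 0 0; 0 -0.008 0.002 0.295 0 0 0; 0 -0.008 0.002 0.295 0 0 0; 0 -0.008 0.002 0.295 0 0 0; 0 -0.008 0.002 0.295 0 0 0"}}

```text
time: 3.55
tool_pos: [0.5193, -0.1318, 0.0169]
ee_rot: [3.141, 0.0, 1.57]
wrist_force: [0.3, 0.4, -0.7]
width: 0.044
```

>>> {"op": "servo_tool", "data": {"targets": "0 0 0 0 0 0 0; 0 0 0 0 0 0 0; 0 0 0 0 0 0 0; 0 0 0 0 0 0 0; 0 0 0 0 0 0 0; 0 0 0 0 0 0 0"}}

```text
time: 4.05
tool_pos: [0.5191, -0.1305, 0.0166]
ee_rot: [-3.141, -0.002, 1.57]
wrist_force: [-0.1, 4.6, 1.3]
width: 0.0214
```

>>> {"op": "servo_tool", "data": {"targets": "0 0 -0.05 0 0 0 0; 0 0 -0.1 0 0 0 0; 0 0 -0.15 0 0 0 0; 0 0 -0.2 0 0 0 0; 0 0 -0.25 0 0 0 0; 0 0 -0.3 0 0 0 0; 0 0 -0.34 0 0 0 0; 0 0 -0.38 0 0 0 0; 0 0 -0.4 0 0 0 0; 0 0 -0.42 0 0 0 0; 0 0 -0.42 0 0 0 0"}}

```text
time: 4.97
tool_pos: [0.4128, -0.1313, 0.0165]
ee_rot: [-3.14, -0.001, 1.57]
wrist_force: [-1.5, 4.4, 0.0]
width: 0.0212
```

>>> {"op": "servo_tool", "data": {"targets": "0 0 -0.02 0 0 0 0; 0 0 -0.03 0 0 0 0; 0 0 -0.04 0 0 0 0; 0 0 -0.05 0 0 0 0; 0 0 -0.06 0 0 0 0; 0 0 -0.06 0 0 0 0"}}

```text
time: 5.47
tool_pos: [0.4061, -0.1314, 0.0167]
ee_rot: [3.125, -0.0, 1.569]
wrist_force: [21.5, 4.2, -18.3]
width: 0.0213
```

>>> {"op": "servo_tool", "data": {"targets": "0 0 0.02 0 0 0 0; 0 0 0.025 0 0 0 0; 1 0 0.025 0 0 0 0; 1 0 0.025 0 0 0 0; 1 0 0.025 0 0 0 0; 1 0 0.025 0 0 0 0; 1 0 0.025 0 0 0 0; 1 0 0.025 0 0 0 0"}}

```text
time: 6.13
tool_pos: [0.4054, -0.132, 0.0169]
ee_rot: [3.141, 0.001, 1.57]
wrist_force: [-0.1, 0.0, 0.5]
width: 0.0579
```

```bash
python3 - <<'E'
from h import *
o=get_obs();print(o["time"],o["tool_pos"],o["ee_rot"],o["width"],o["wrist_force"])
s=vision.snapshot("side")
cv2.imwrite("pics/s2.png",cv2.resize(s["image"][110:250,230:410,::-1],None,fx=4,fy=4,interpolation=2))
E
```

```text
6.1333 [ 0.4054 -0.132   0.0169] [3.1413 0.0007 1.5696] 0.05792297698110088 [-0.0797  0.0467  0.4805]
```

View pics/s2.png

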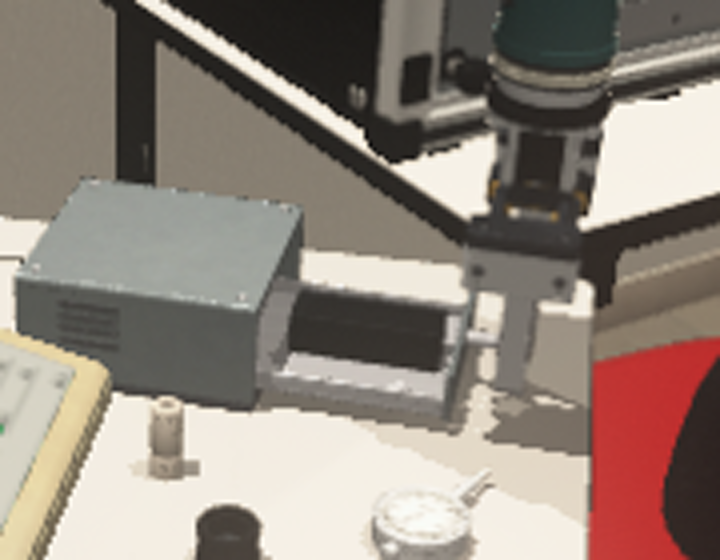

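>>> {"op": "servo_tool", "data": {"targets": "1 0 0 -0.1 0 0 0; 1 0 0 -0.25 0 0 0; 1 0 0 -0.4 0 0 0; 1 0 0 -0.55 0 0 0; 1 0 0 -0.7 0 0 0; 1 0 0 -0.75 0 0 0; 1 0 0 -0.75 0 0 0"}}

```text
time: 6.77
tool_pos: [0.4076, -0.1328, 0.2092]
ee_rot: [3.133, 0.004, 1.57]
wrist_force: [-0.3, 0.1, 0.6]
width: 0.0943
```

```bash
cat >> h.py <<'E'
YM=.34; M=np.array([.552,.351,0])
def mag(x,y,z): return M+np.array([np.cos(YM)*x-np.sin(YM)*y,np.sin(YM)*x+np.cos(YM)*y,z])
E
python3 - <<'E'
from h import *
o=get_obs();print(o["time"],o["tool_pos"],o["ee_rot"],o["width"])
Rg=Rt(YM,np.pi/6); z=Rg[:,2]; Pt=mag(-.078,0,.035)+.019*z; pre=Pt-.11*z
print(Pt,pre)
d,w=rel([.38,.05,.21],Rt(.15,.25)); rel(pre+[0,0,.01],Rg,(np.array([.38,.05,.21]),Rt(.15,.25)))
t=vision.snapshot("top");s=vision.snapshot("side")
cv2.imwrite("pics/t3.png",cv2.resize(t["image"][130:270,300:420,::-1],None,fx=4,fy=4,interpolation=2))
cv2.imwrite("pics/s3.png",cv2.resize(s["image"][140:230,220:360,::-1],None,fx=5,fy=5,interpolation=2))
np.save("pics/t3.npy",t["image"])
E
```

```text
6.7667 [ 0.4076 -0.1328  0.2092] [3.1328 0.0044 1.5698] 0.09425277699726027
[0.4874 0.3282 0.0185] [0.4356 0.3098 0.1138]
shift [ 0.731  -0.111  -0.0074] turn [-0.0767  0.0076 -0.0476]
shift [0.9944 0.2781 0.4268] turn [-0.0868  0.0229 -0.0562]
```

View pics/t3.png

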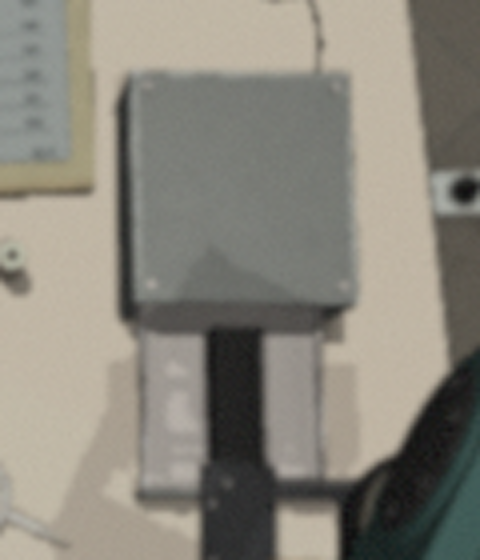

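View pics/s3.png

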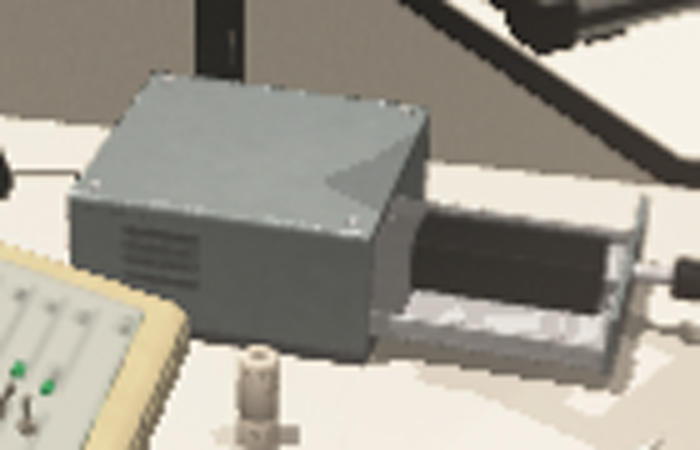

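>>> {"op": "servo_tool", "data": {"targets": "1 0.15 -0.03 0 -0.02 0 -0.01; 1 0.3 -0.05 0 -0.04 0.003 -0.024; 1 0.45 -0.07 0 -0.06 0.005 -0.036; 1 0.6 -0.1 0 -0.077 0.007 -0.048; 1 0.73 -0.11 0 -0.077 0.007 -0.048; 1 0.73 -0.11 0 -0.077 0.007 -0.048; 1 0.73 -0.11 0 -0.077 0.007 -0.048"}}

```text
time: 7.45
tool_pos: [0.3765, 0.0527, 0.2016]
ee_rot: [2.903, -0.004, 1.727]
wrist_force: [-0.3, -0.4, -0.7]
width: 0.094
```

>>> {"op": "servo_tool", "data": {"targets": "1 0.15 0.03 0.06 -0.014 0.003 -0.01; 1 0.3 0.08 0.13 -0.028 0.006 -0.02; 1 0.45 0.12 0.2 -0.042 0.01 -0.03; 1 0.6 0.17 0.26 -0.056 0.015 -0.04; 1 0.75 0.2 0.32 -0.07 0.02 -0.05; 1 0.9 0.25 0.38 -0.087 0.023 -0.056; 1 0.995 0.278 0.427 -0.087 0.023 -0.056; 1 0.995 0.278 0.427 -0.087 0.023 -0.056; 1 0.995 0.278 0.427 -0.087 0.023 -0.056"}}

```text
time: 8.2
tool_pos: [0.4322, 0.3099, 0.1143]
ee_rot: [2.631, -0.003, 1.911]
wrist_force: [-0.1, 0.6, 0.0]
width: 0.0942
```

```bash
python3 - <<'E'
from h import *
o=get_obs();print(o["time"],o["tool_pos"],o["ee_rot"],o["width"])
Rg=Rt(YM,np.pi/6); z=Rg[:,2]; Pt=mag(-.078,0,.035)+.019*z
rel(Pt,Rg)
t=vision.snapshot("top");s=vision.snapshot("side")
cv2.imwrite("pics/t4.png",cv2.resize(t["image"][120:270,310:420,::-1],None,fx=5,fy=5,interpolation=2))
cv2.imwrite("pics/s4b.png",cv2.resize(s["image"][140:230,230:350,::-1],None,fx=6,fy=6,interpolation=2))
cv2.imwrite("pics/s4.png",cv2.resize(s["image"][170:370,190:400,::-1],None,fx=3,fy=3,interpolation=2))
E
```

```text
8.2 [0.4322 0.3099 0.1143] [ 2.6309 -0.0026  1.9114] 0.09417877415527472
shift [-0.0059  0.0155  0.4478] turn [-0.0041 -0.0008 -0.0002]
```

View pics/t4.png

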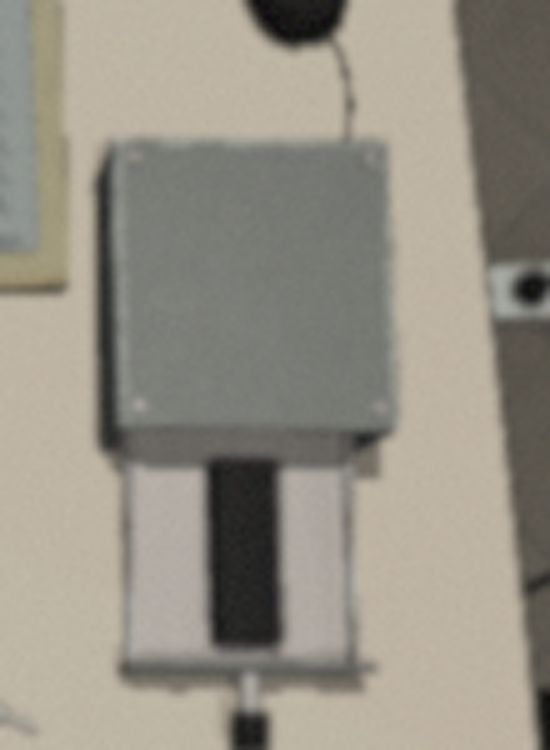

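View pics/s4b.png

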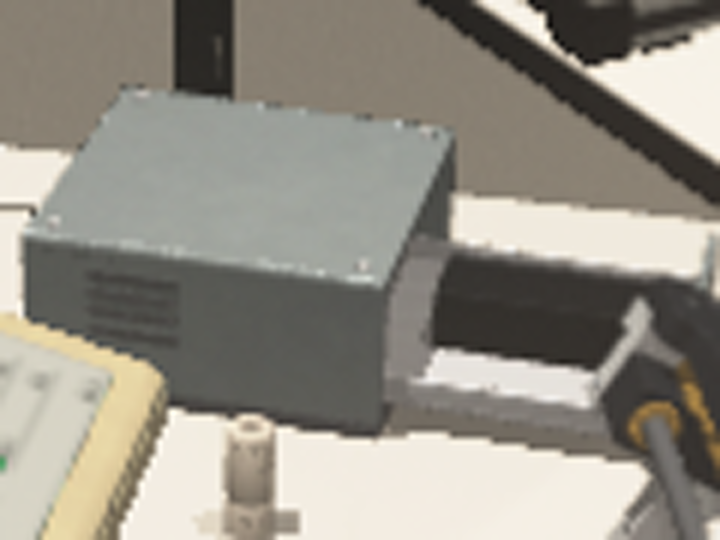

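View pics/s4.png

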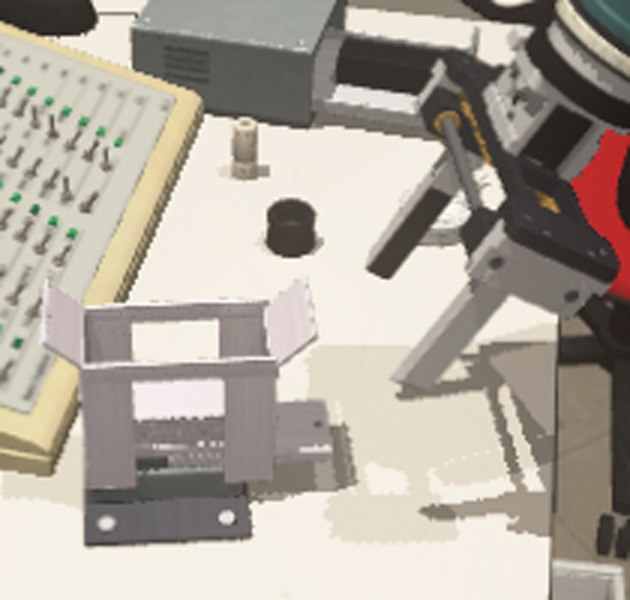

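The bed is the black rectangle, crop (208–281, 460–645), and the tray is fully open. In the side view the fingers lean toward the protruding blank at about (305,430). Next I'll approach along the tool axis and measure the bed.

>>> {"op": "servo_tool", "data": {"targets": "1 -0.006 0.015 0.06 -0.004 0 0; 1 -0.006 0.015 0.15 -0.004 0 0; 1 -0.006 0.015 0.25 -0.004 0 0; 1 -0.006 0.015 0.33 -0.004 0 0; 1 -0.006 0.015 0.4 -0.004 0 0; 1 -0.006 0.015 0.448 -0.004 0 0; 1 -0.006 0.015 0.448 -0.004 0 0; 1 -0.006 0.015 0.448 -0.004 0 0"}}

```text
time: 8.97
tool_pos: [0.4891, 0.328, 0.0229]
ee_rot: [2.612, -0.005, 1.908]
wrist_force: [-0.5, 0.4, -0.2]
width: 0.0938
```

```bash
python3 - <<'E'
from h import *
o=get_obs();print(o["time"],o["tool_pos"],o["ee_rot"],o["width"],o["wrist_force"])
Rg=Rt(YM,np.pi/6); z=Rg[:,2]; Pt=mag(-.078,0,.035)+.019*z
rel(Pt,Rg)
t=vision.snapshot("top");s=vision.snapshot("side")
cv2.imwrite("pics/t5.png",cv2.resize(t["image"][160:260,140:240,::-1],None,fx=5,fy=5,interpolation=2))
cv2.imwrite("pics/s5.png",cv2.resize(s["image"][240:370,190:350,::-1],None,fx=4.5,fy=4.5,interpolation=2))
g=lambda c,z:plane(t,uncrop(c,310,120,5),z)
print("bed rear R",g((277,462),.045),"front R",g((282,640),.045),"front",g((248,645),.045),"left bottom",g((208,465),.016),g((214,640),.016))
print("rear",g((245,460),.045),"knob",g((249,730),.045))
print("tray inner",g((128,470),.04),g((352,470),.04),g((126,660),.047),g((357,660),.047))
g2=t["image"]; im=g2[120:270,310:420].sum(2)
m=(im<120).astype(np.uint8); n,l,st,c=cv2.connectedComponentsWithStats(m)
for i in range(1,n):
    if st[i,4]>60: print(st[i]+[310,120,0,0,0],c[i]+[310,120])
E
```

```text
8.9667 [0.4891 0.328  0.0229] [ 2.6118 -0.005   1.9085] 0.09377804841347538 [-0.5005  0.4253 -0.21  ]
shift [ 0.0028 -0.0141  0.0119] turn [ 0.002  -0.001  -0.0014]
bed rear R [ 0.5528 -0.1475  0.045 ] front R [ 0.4564 -0.1481  0.045 ] front [ 0.4535 -0.1298  0.045 ] left bottom [ 0.5551 -0.1158  0.016 ] [ 0.4579 -0.1175  0.016 ]
rear [ 0.5536 -0.1301  0.045 ] knob [ 0.4085 -0.1295  0.045 ]
tray inner [ 0.5479 -0.0671  0.04  ] [ 0.5498 -0.1899  0.04  ] [ 0.4445 -0.0639  0.047 ] [ 0.4462 -0.1878  0.047 ]
[361 120  17   8 109] [369.1651 122.945 ]
[352 213  13  35 344] [358.1919 230.2238]
```

View pics/s5.png

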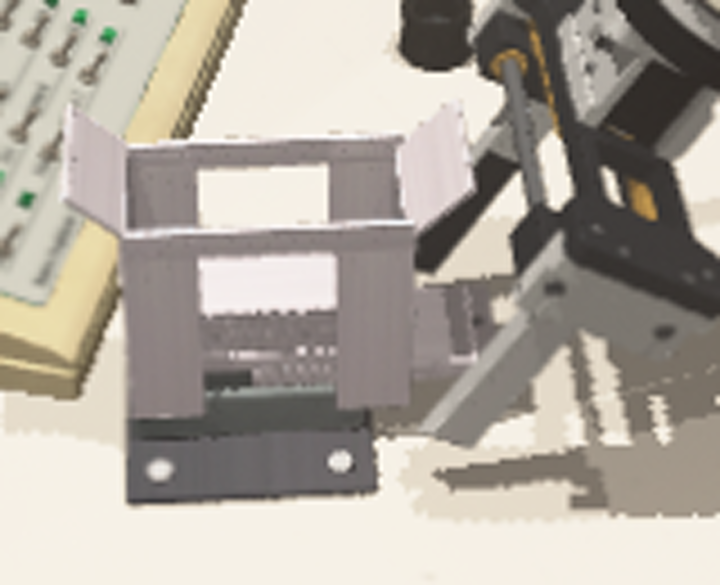

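View pics/t5.png

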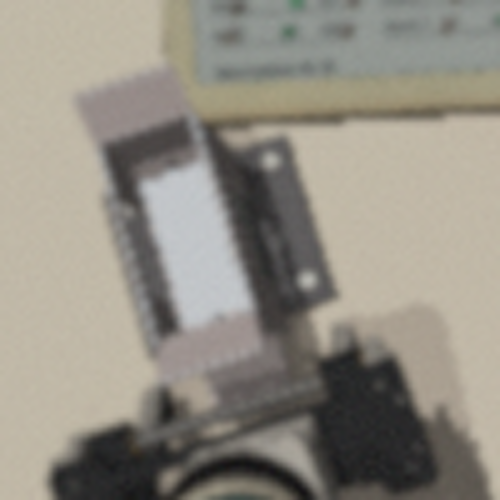

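>>> {"op": "servo_tool", "data": {"targets": "1 0.003 -0.014 0.012 0.002 -0.001 -0.001; 0.6 0.003 -0.014 0.012 0.002 -0.001 -0.001; 0.4 0.003 -0.014 0.012 0.002 -0.001 -0.001; 0 0.003 -0.014 0.012 0.002 -0.001 -0.001; 0 0.003 -0.014 0.012 0.002 -0.001 -0.001; 0 0.003 -0.014 0.012 0.002 -0.001 -0.001; 0 0.003 -0.014 0.012 0.002 -0.001 -0.001; 0 0.003 -0.014 0.012 0.002 -0.001 -0.001; 0 0.003 -0.014 0.012 0.002 -0.001 -0.001; 0 0.003 -0.014 0.012 0.002 -0.001 -0.001; 0 0.003 -0.014 0.012 0.002 -0.001 -0.001; 0 0.003 -0.014 0.012 0.002 -0.001 -0.001"}}

```text
time: 10.07
tool_pos: [0.4866, 0.33, 0.0183]
ee_rot: [2.618, -0.001, 1.913]
wrist_force: [-0.4, 0.8, 0.4]
width: 0.0438
```

```bash
python3 - <<'E'
from h import *
o=get_obs();print(o["time"],o["tool_pos"],o["ee_rot"],o["width"],o["wrist_force"],o["wrist_torque"])
Rg=Rt(YM,np.pi/6); z=Rg[:,2]; Pt=mag(-.078,0,.035)+.019*z
rel(Pt,Rg)
Rc=R.from_euler("xyz",o["ee_rot"]).as_matrix()
G=o["tool_pos"]-.019*Rc[:,2]; d=G-M; print("grasp in mag",np.cos(YM)*d[0]+np.sin(YM)*d[1],-np.sin(YM)*d[0]+np.cos(YM)*d[1],d[2])
print("pull unit per 0.1m",Rc.T@(np.array([-np.cos(YM),-np.sin(YM),0])*.1)/.25)
E
```

```text
10.0667 [0.4866 0.33   0.0183] [ 2.6178 -0.0011  1.9125] 0.04384742134982202 [-0.3887  0.817   0.423 ] [ 0.008   0.2808 -0.0156]
shift [-0.008   0.0008 -0.0005] turn [ 0.0001 -0.0006  0.0003]
grasp in mag -0.07812848135484746 0.001968211173214298 0.03478580226700845
pull unit per 0.1m [ 0.0007 -0.3464 -0.2001]
```

>>> {"op": "servo_tool", "data": {"targets": "0 0 0 0 0 0 0; 0 0 0 0 0 0 0; 0 0 -0.017 -0.01 0 0 0; 0 0 -0.042 -0.024 0 0 0; 0 0 -0.069 -0.04 0 0 0; 0 0 -0.097 -0.056 0 0 0; 0 0 -0.125 -0.072 0 0 0; 0 0 -0.152 -0.088 0 0 0; 0 0 -0.166 -0.096 0 0 0; 0 0 -0.173 -0.1 0 0 0; 0 0 -0.173 -0.1 0 0 0"}}

```text
time: 10.98
tool_pos: [0.4379, 0.3124, 0.017]
ee_rot: [2.621, -0.001, 1.912]
wrist_force: [-1.8, 0.2, -2.3]
width: 0.0437
```

```bash
python3 - <<'E'
from h import *
o=get_obs();print(o["time"],o["tool_pos"],o["ee_rot"],o["width"],o["wrist_force"],o["wrist_torque"])
s=vision.snapshot("side")
cv2.imwrite("pics/s6.png",cv2.resize(s["image"][240:370,190:350,::-1],None,fx=4.5,fy=4.5,interpolation=2))
E
```

```text
10.9833 [0.4379 0.3124 0.017 ] [ 2.6212 -0.0005  1.9125] 0.04371454866265045 [-1.7651  0.2005 -2.274 ] [-0.268   0.8431 -0.0034]
```

View pics/s6.png

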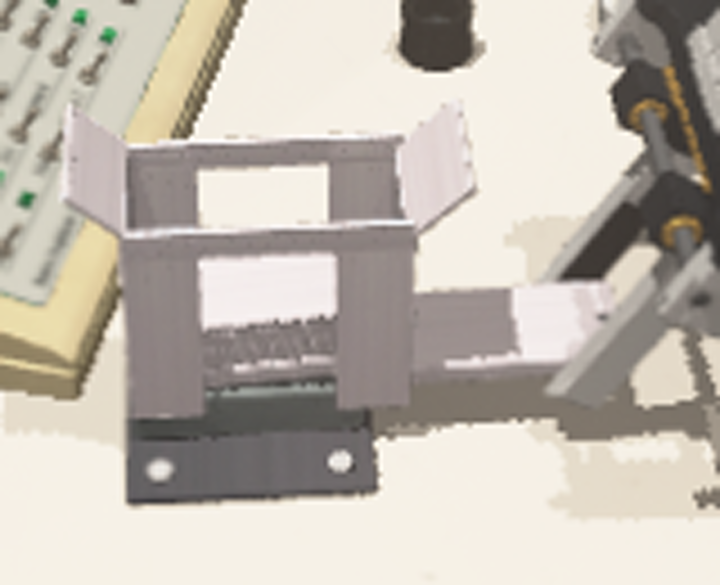

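The blank is sliding out level, with its far end near (605,300). I'll keep pulling.

>>> {"op": "servo_tool", "data": {"targets": "0 0 -0.02 -0.012 0 0 0; 0 0 -0.045 -0.026 0 0 0; 0 0 -0.075 -0.043 0 0 0; 0 0 -0.1 -0.058 0 0 0; 0 0 -0.125 -0.072 0 0 0; 0 0 -0.15 -0.087 0 0 0; 0 0 -0.166 -0.096 0 0 0; 0 0 -0.173 -0.1 0 0 0; 0 0 -0.173 -0.1 0 0 0; 0 0 -0.173 -0.1 0 0 0"}}

```text
time: 11.87
tool_pos: [0.3927, 0.2967, 0.0188]
ee_rot: [2.617, -0.001, 1.913]
wrist_force: [0.7, 0.2, -1.7]
width: 0.0437
```

```bash
python3 - <<'E'
from h import *
o=get_obs();print(o["time"],o["tool_pos"],o["ee_rot"],o["width"],o["wrist_force"],o["wrist_torque"])
s=vision.snapshot("side");t=vision.snapshot("top")
cv2.imwrite("pics/s7.png",cv2.resize(s["image"][240:370,190:350,::-1],None,fx=4.5,fy=4.5,interpolation=2))
cv2.imwrite("pics/t7.png",cv2.resize(t["image"][160:260,140:240,::-1],None,fx=5,fy=5,interpolation=2))
E
```

```text
11.8667 [0.3927 0.2967 0.0188] [ 2.6168 -0.0013  1.9128] 0.04369919502999154 [ 0.7007  0.2089 -1.7286] [-0.0595  0.3903  0.0562]
```

View pics/s7.png

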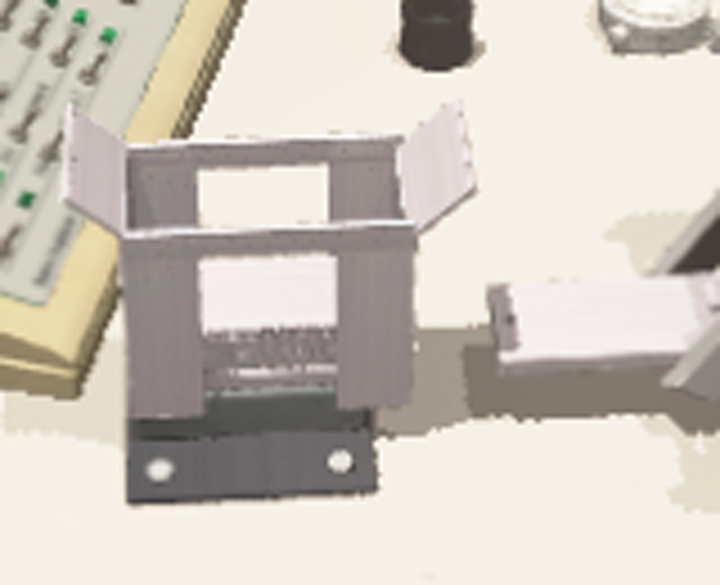

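View pics/t7.png

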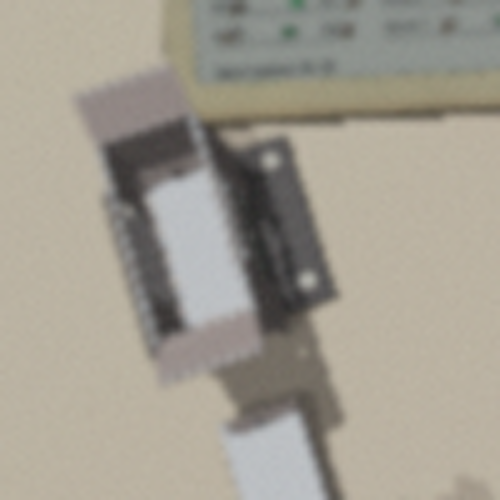

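```bash
python3 - <<'E'
from h import *
s=vision.snapshot("side");t=vision.snapshot("top")
cv2.imwrite("pics/s8.png",cv2.resize(s["image"][260:340,280:400,::-1],None,fx=6,fy=6,interpolation=2))
cv2.imwrite("pics/t8.png",cv2.resize(t["image"][220:300,160:260,::-1],None,fx=7,fy=7,interpolation=2))
o=get_obs();Rc=R.from_euler("xyz",o["ee_rot"]).as_matrix();print(o["tool_pos"]-.019*Rc[:,2])
E
```

```text
[0.3839 0.2934 0.0349]
```

View pics/s8.png

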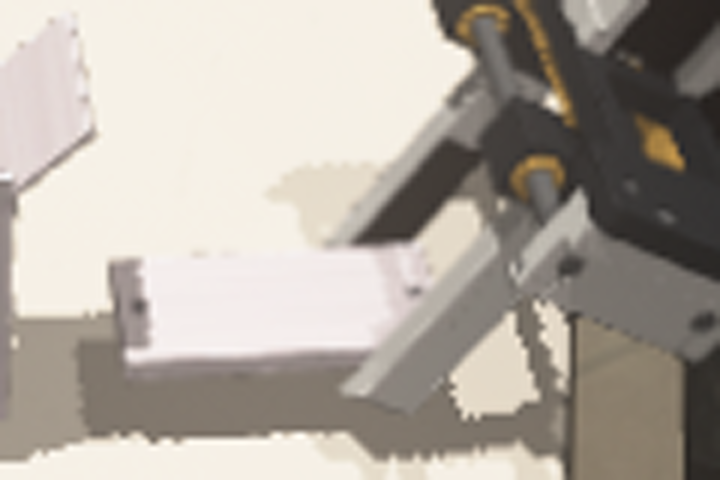

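View pics/t8.png

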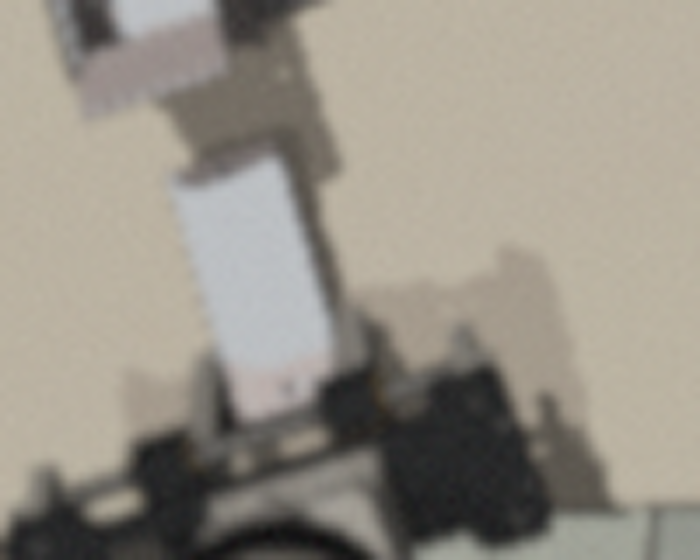

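```bash
python3 - <<'E'
from h import *
s=vision.snapshot("side");t=vision.snapshot("top")
A=lambda c:uncrop(c,280,260,6); B=lambda c:uncrop(c,160,220,7)
fd=tri(t,B((289,387)),s,A((413,291))); print("front dot",fd)
for y in (.33,.34,.35):
    n=np.array([-np.sin(y),np.cos(y),0]); o,d=ray(s,A((138,306))); k=((fd-o)@n)/(d@n); r=o+k*d; print(y,r,"pitch",np.degrees((r[2]-fd[2])/np.linalg.norm(r-fd)),np.linalg.norm(r-fd))
print("corner", tri(t,B((272,145)),s,A((112,260))))
a=plane(t,B((175,185)),.04);b=plane(t,B((238,415)),.04);c=plane(t,B((275,155)),.04);d=plane(t,B((330,350)),.04)
print("yaw",np.arctan2(*(a-b)[1::-1]),np.arctan2(*(c-d)[1::-1]))
for z in(.038,.04,.042): print(plane(s,A((138,306)),z),plane(s,A((413,291)),z))
E
```

```text
front dot [0.3769 0.2907 0.0416]
0.33 [0.4574 0.3183 0.0402] pitch -0.9901707337477589 0.08515142779834947
0.34 [0.4573 0.3191 0.041 ] pitch -0.4131495630411508 0.08528569759011544
0.35 [0.4571 0.32   0.0419] pitch 0.16403866270526585 0.08543765090276562
corner [0.4693 0.3014 0.0408]
yaw 0.31649259918090034 0.31846952362726316
[0.4578 0.3161 0.038 ] [0.3764 0.2869 0.038 ]
[0.4574 0.3181 0.04  ] [0.3764 0.289  0.04  ]
[0.4571 0.3201 0.042 ] [0.3763 0.291  0.042 ]
```

Blank 1 is level in the jaws to within about 1°, with its centre about 35 mm ahead of the grasp, and the stack has dropped. I'll carry it over next.

```bash
python3 - <<'E'
from h import *
A=(np.array([.42,.13,.12]),Rt(.17,np.pi/6)); B=(np.array([.4785,-.13,.085]),Rt(0,np.pi/6))
rel(*A); rel(*B,A)
E
```

```text
shift [-0.6639  0.0994 -0.4129] turn [ 0.0001 -0.0276  0.0471]
shift [-1.0646 -0.0226  0.1486] turn [ 0.     -0.0271  0.0469]
```

>>> {"op": "servo_tool", "data": {"targets": "0 -0.02 0.01 -0.06 0 0 0; 0 -0.07 0.02 -0.14 0 -0.002 0.003; 0 -0.15 0.03 -0.22 0 -0.006 0.01; 0 -0.24 0.04 -0.3 0 -0.01 0.017; 0 -0.34 0.05 -0.36 0 -0.014 0.024; 0 -0.44 0.07 -0.4 0 -0.018 0.031; 0 -0.54 0.08 -0.413 0 -0.022 0.038; 0 -0.63 0.09 -0.413 0 -0.025 0.043; 0 -0.7 0.1 -0.413 0 -0.028 0.047; 0 -0.74 0.1 -0.413 0 -0.028 0.047; 0 -0.74 0.1 -0.413 0 -0.028 0.047; 0 -0.74 0.1 -0.413 0 -0.028 0.047"}}

```text
time: 13.17
tool_pos: [0.4263, 0.1116, 0.1199]
ee_rot: [2.618, 0.001, 1.739]
wrist_force: [0.5, 0.0, -1.5]
width: 0.0437
```

```bash
python3 - <<'E'
from h import *
o=get_obs();print(o["time"],o["tool_pos"],o["ee_rot"],o["width"],o["wrist_force"])
rel([.4785,-.13,.09],Rt(0,np.pi/6))
s=vision.snapshot("side")
cv2.imwrite("pics/s9.png",cv2.resize(s["image"][130:370,190:430,::-1],None,fx=2.4,fy=2.4,interpolation=2))
E
```

```text
13.1667 [0.4263 0.1116 0.1199] [2.618  0.0008 1.7388] 0.04367802630612053 [ 0.5396  0.0492 -1.4825]
shift [-0.9875 -0.022   0.1265] turn [ 0.     -0.0265  0.0464]
```

View pics/s9.png

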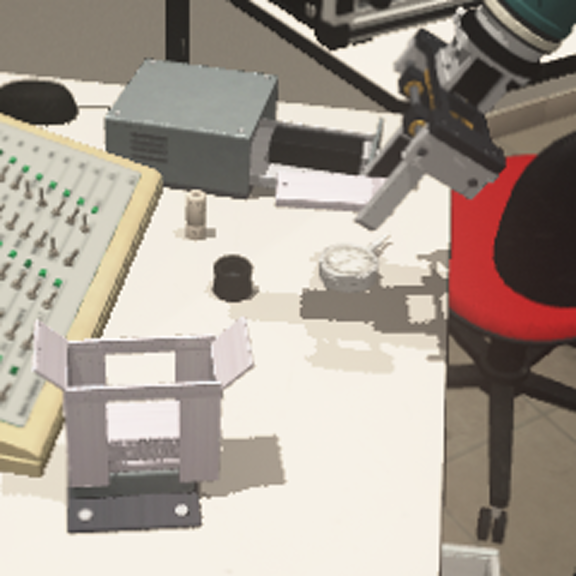

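The blank is held level and the stack looks flat. I'll move it over the tray.

>>> {"op": "servo_tool", "data": {"targets": "0 -0.03 0 0 0 -0.001 0.001; 0 -0.1 0 0 0 -0.003 0.005; 0 -0.2 0 0.01 0 -0.006 0.01; 0 -0.32 -0.01 0.02 0 -0.009 0.015; 0 -0.45 -0.01 0.03 0 -0.012 0.021; 0 -0.58 -0.01 0.05 0 -0.016 0.027; 0 -0.7 -0.01 0.07 0 -0.019 0.033; 0 -0.81 -0.02 0.09 0 -0.022 0.038; 0 -0.9 -0.02 0.11 0 -0.025 0.043; 0 -0.96 -0.02 0.12 0 -0.0265 0.046; 0 -0.987 -0.022 0.126 0 -0.0265 0.0464; 0 -0.987 -0.022 0.126 0 -0.0265 0.0464"}}

```text
time: 14.22
tool_pos: [0.4788, -0.13, 0.0898]
ee_rot: [2.619, -0.0, 1.572]
wrist_force: [0.3, 0.1, -1.0]
width: 0.0435
```

```bash
python3 - <<'E'
from h import *
o=get_obs();print(o["time"],o["tool_pos"],o["ee_rot"],o["width"],o["wrist_force"])
rel([.4785,-.13,.09],Rt(0,np.pi/6))
s=vision.snapshot("side");t=vision.snapshot("top")
cv2.imwrite("pics/s10.png",cv2.resize(s["image"][120:240,230:380,::-1],None,fx=5,fy=5,interpolation=2))
cv2.imwrite("pics/t10.png",cv2.resize(t["image"][160:260,310:410,::-1],None,fx=6,fy=6,interpolation=2))
E
```

```text
14.2167 [ 0.4788 -0.13    0.0898] [ 2.6186 -0.      1.5722] 0.043538302766034986 [ 0.3373  0.0626 -1.0131]
shift [-0.0002 -0.0007 -0.0015] turn [-0.0002 -0.0002  0.0004]
```

View pics/s10.png

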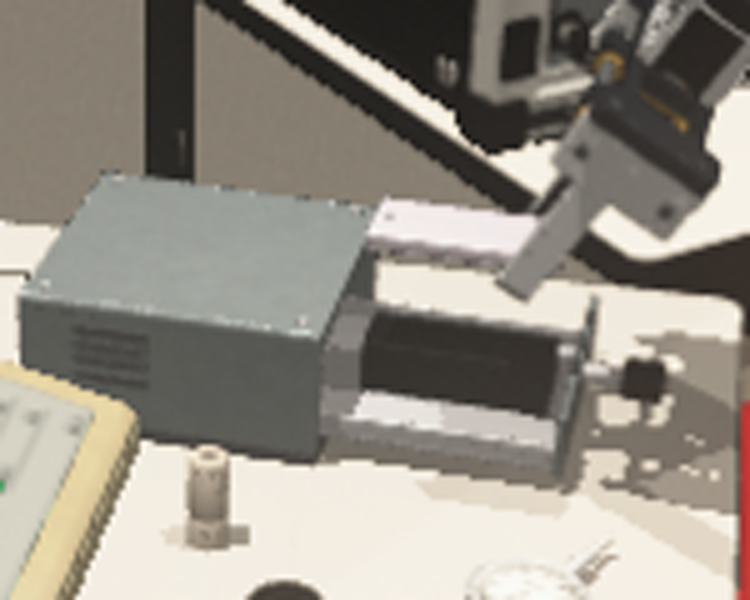

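View pics/t10.png

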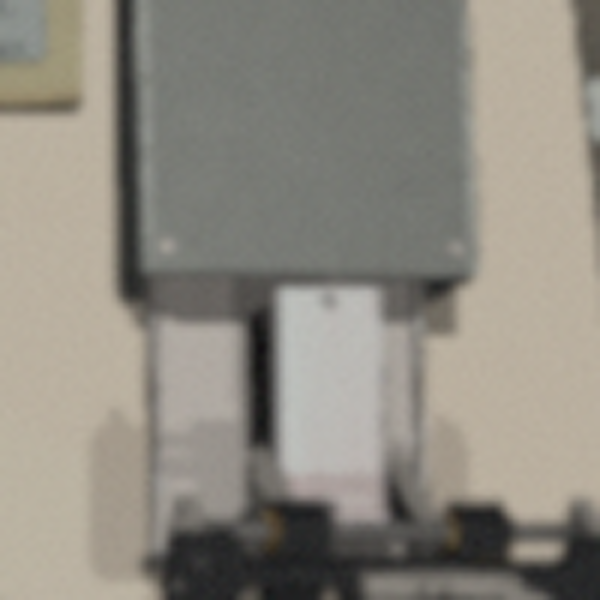

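```bash
python3 - <<'E'
from h import *
s=vision.snapshot("side");t=vision.snapshot("top")
B=lambda c:uncrop(c,310,160,6); A=lambda c:uncrop(c,230,120,5)
for z in (.109,.111,.113): print(z,plane(t,B((275,285)),z),plane(t,B((382,285)),z),"dot",plane(t,B((330,301)),z))
print("dot tri",tri(t,B((330,301)),s,A((390,216))))
print("bed front left top",plane(s,A((558,356)),.045),"rear left top",plane(s,A((372,328)),.045))
E
```

```text
0.109 [ 0.5549 -0.1078  0.109 ] [ 0.5557 -0.1537  0.109 ] dot [ 0.5484 -0.1312  0.109 ]
0.111 [ 0.5546 -0.1074  0.111 ] [ 0.5553 -0.1531  0.111 ] dot [ 0.5481 -0.1307  0.111 ]
0.113 [ 0.5542 -0.1069  0.113 ] [ 0.555  -0.1526  0.113 ] dot [ 0.5478 -0.1302  0.113 ]
dot tri [ 0.5465 -0.1305  0.1122]
bed front left top [ 0.4518 -0.1293  0.045 ] rear left top [ 0.5512 -0.1301  0.045 ]
```

The blank's centre is at about (0.505, −0.1305) and the bed's at about (0.503, −0.130), with yaw about 0. I'll lower it slowly.

>>> {"op": "servo_tool", "data": {"targets": "0 0 -0.015 0.02 0 0 0; 0 0 -0.03 0.05 0 0 0; 0 0 -0.05 0.08 0 0 0; 0 0 -0.07 0.11 0 0 0; 0 0 -0.085 0.135 0 0 0; 0 0 -0.097 0.155 0 0 0; 0 0 -0.105 0.168 0 0 0; 0 0 -0.109 0.177 0 0 0; 0 0 -0.109 0.177 0 0 0; 0 0 -0.109 0.177 0 0 0"}}

```text
time: 15.25
tool_pos: [0.4776, -0.1295, 0.0386]
ee_rot: [2.617, 0.0, 1.573]
wrist_force: [-0.6, -0.2, -1.5]
width: 0.0435
```

```bash
python3 - <<'E'
from h import *
o=get_obs();print(o["time"],o["tool_pos"],o["ee_rot"],o["width"],o["wrist_force"],o["wrist_torque"])
s=vision.snapshot("side")
cv2.imwrite("pics/s11.png",cv2.resize(s["image"][150:230,280:380,::-1],None,fx=7,fy=7,interpolation=2))
E
```

```text
15.25 [ 0.4776 -0.1295  0.0386] [2.6172 0.0004 1.5727] 0.04350464813088025 [-0.6455 -0.1787 -1.547 ] [ 0.0316  0.4147 -0.0115]
```

View pics/s11.png

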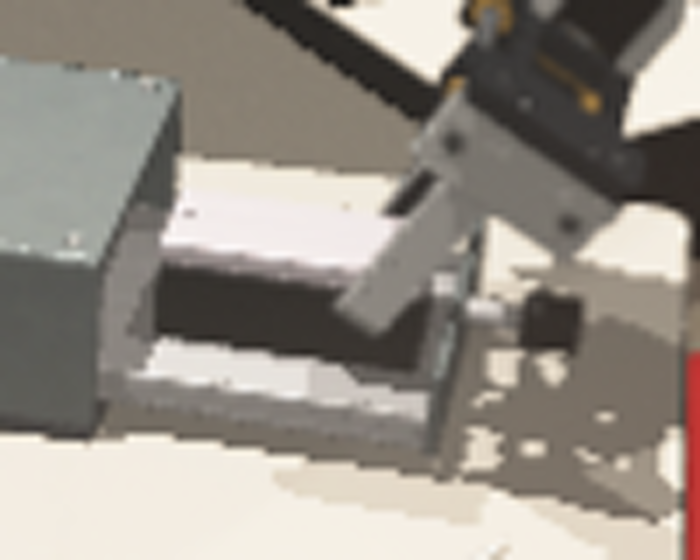

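>>> {"op": "servo_tool", "data": {"targets": "0 0 -0.002 0.003 0 0 0; 0 0 -0.004 0.007 0 0 0; 0 0 -0.007 0.012 0 0 0; 0 0 -0.008 0.014 0 0 0; 0 0 -0.008 0.014 0 0 0"}}

```text
time: 15.72
tool_pos: [0.4773, -0.1292, 0.0341]
ee_rot: [2.618, -0.0, 1.573]
wrist_force: [-0.1, 0.5, -1.5]
width: 0.0437
```

>>> {"op": "servo_tool", "data": {"targets": "0 0 -0.002 0.0035 0 0 0; 0 0 -0.002 0.0035 0 0 0; 0 0 -0.002 0.0035 0 0 0"}}

```text
time: 15.97
tool_pos: [0.4775, -0.1294, 0.0334]
ee_rot: [2.617, 0.0, 1.573]
wrist_force: [-0.3, 0.1, -1.6]
width: 0.0437
```

>>> {"op": "servo_tool", "data": {"targets": "0 0 -0.002 0.0035 0 0 0; 0 0 -0.002 0.0035 0 0 0; 0 0 -0.002 0.0035 0 0 0"}}

```text
time: 16.22
tool_pos: [0.4782, -0.1294, 0.0333]
ee_rot: [2.616, 0.0, 1.573]
wrist_force: [-0.3, 1.9, 2.9]
width: 0.0434
```

>>> {"op": "servo_tool", "data": {"targets": "0 0 -0.002 0.0035 0 0 0; 0 0 -0.002 0.0035 0 0 0; 0 0 -0.002 0.0035 0 0 0"}}

```text
time: 16.47
tool_pos: [0.479, -0.1294, 0.0333]
ee_rot: [2.614, 0.0, 1.573]
wrist_force: [-0.6, 3.0, 5.7]
width: 0.0435
```

Contact, at about 7 N. I'll open partway and back out along the tool axis.

>>> {"op": "servo_tool", "data": {"targets": "0.55 0 0.001 -0.002 0 0 0; 0.6 0 0.001 -0.002 0 0 0; 0.65 0 0.001 -0.002 0 0 0; 0.65 0 0.001 -0.002 0 0 0; 0.65 0 0.001 -0.002 0 0 0; 0.65 0 0.001 -0.002 0 0 0"}}

```text
time: 16.97
tool_pos: [0.4772, -0.1293, 0.0315]
ee_rot: [2.618, 0.0, 1.573]
wrist_force: [-1.4, 0.4, 0.3]
width: 0.0612
```

```bash
python3 - <<'E'
from h import *
o=get_obs();print(o["time"],o["tool_pos"],o["ee_rot"],o["width"],o["wrist_force"],o["wrist_torque"])
s=vision.snapshot("side")
cv2.imwrite("pics/s12.png",cv2.resize(s["image"][150:230,280:380,::-1],None,fx=7,fy=7,interpolation=2))
E
```

```text
16.9667 [ 0.4772 -0.1293  0.0315] [2.6181 0.     1.5727] 0.0611907099276649 [-1.3943  0.4169  0.3294] [0.0706 0.2194 0.0039]
```

View pics/s12.png

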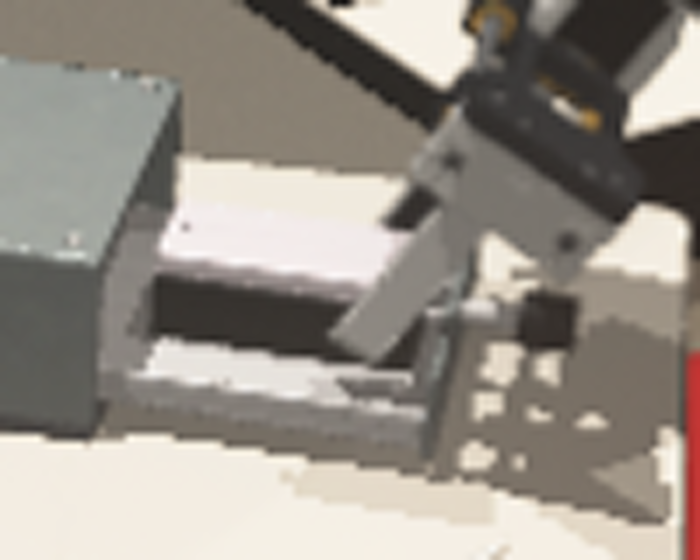

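The blank is lying on the bed and the fingers are clear of it. I'll retreat.

>>> {"op": "servo_tool", "data": {"targets": "0.65 0 0 -0.03 0 0 0; 0.65 0 0 -0.08 0 0 0; 0.65 0 0 -0.16 0 0 0; 0.65 0 0 -0.26 0 0 0; 0.65 0 0 -0.38 0 0 0; 0.65 0 0 -0.5 0 0 0; 0.65 0 0 -0.6 0 0 0; 0.65 0 0 -0.6 0 0 0"}}

```text
time: 17.68
tool_pos: [0.4032, -0.1314, 0.1685]
ee_rot: [2.609, 0.008, 1.571]
wrist_force: [1.1, -0.2, 0.4]
width: 0.0611
```

>>> {"op": "servo_tool", "data": {"targets": "0.65 0.2 -0.1 -0.1 0 0 0; 0.65 0.4 -0.1 -0.1 0 0 0; 0.65 0.6 -0.1 -0.1 0 0 0; 0.65 0.8 -0.1 -0.1 0 0 0; 0.65 0.8 -0.1 -0.1 0 0 0; 0.65 0.8 -0.1 -0.1 0 0 0; 0.65 0.8 -0.1 -0.1 0 0 0"}}

```text
time: 18.27
tool_pos: [0.3695, 0.0795, 0.17]
ee_rot: [2.621, -0.001, 1.589]
wrist_force: [0.4, -0.0, -0.2]
width: 0.0613
```

```bash
python3 - <<'E'
from h import *
o=get_obs();print(o["time"],o["tool_pos"],o["ee_rot"],o["width"],o["wrist_force"])
s=vision.snapshot("side");t=vision.snapshot("top")
cv2.imwrite("pics/s13.png",cv2.resize(s["image"][130:370,190:430,::-1],None,fx=2.4,fy=2.4,interpolation=2))
cv2.imwrite("pics/t13.png",cv2.resize(t["image"][160:260,310:410,::-1],None,fx=6,fy=6,interpolation=2))
cv2.imwrite("pics/t13m.png",cv2.resize(t["image"][160:260,140:240,::-1],None,fx=6,fy=6,interpolation=2))
cv2.imwrite("pics/s13m.png",cv2.resize(s["image"][265:345,195:295,::-1],None,fx=7,fy=7,interpolation=2))
E
```

```text
18.2667 [0.3695 0.0795 0.17  ] [ 2.6214 -0.0011  1.5892] 0.06129238912767375 [ 0.3856 -0.0175 -0.2213]
```

View pics/s13.png

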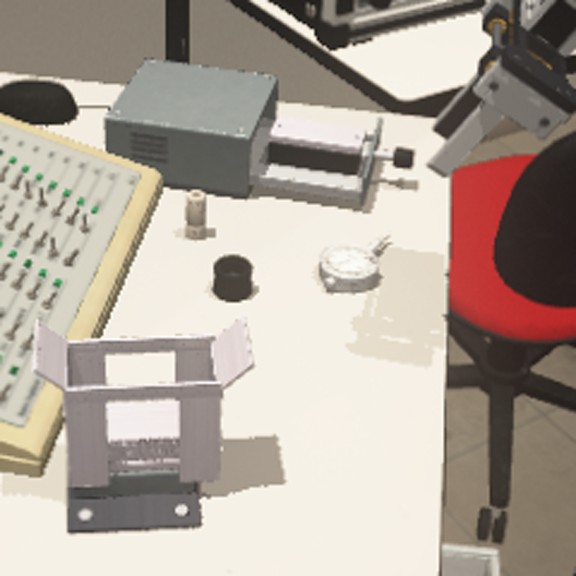

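View pics/t13.png

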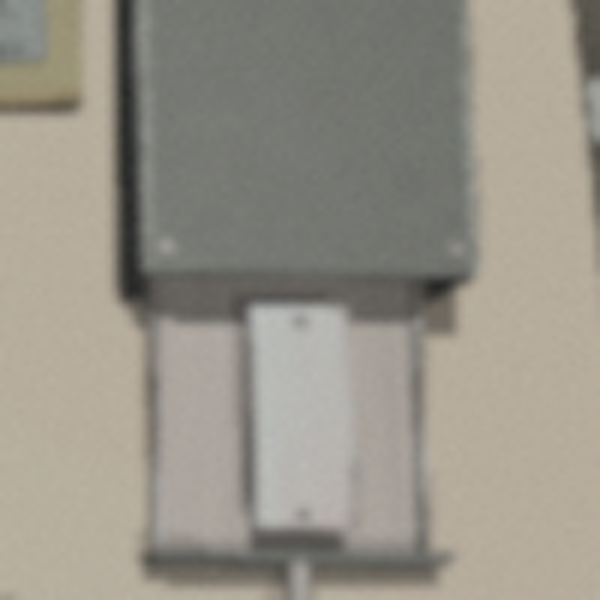

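View pics/t13m.png

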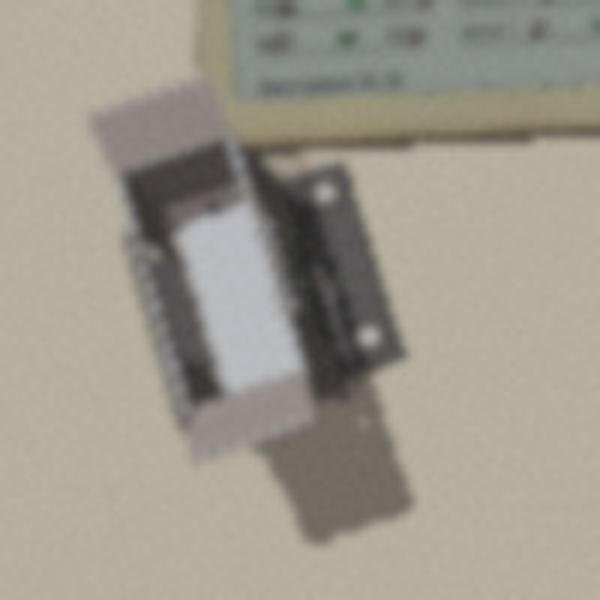

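View pics/s13m.png

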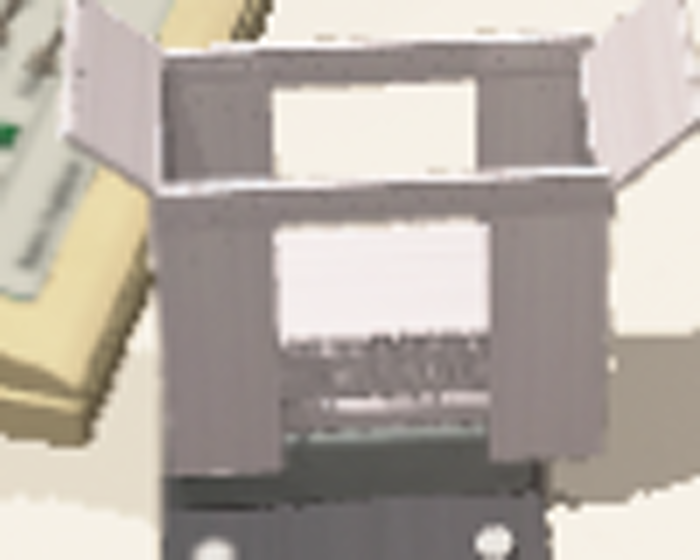

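```bash
python3 - <<'E'
from h import *
s=vision.snapshot("side");t=vision.snapshot("top")
B=lambda c:uncrop(c,310,160,6)
a,b=plane(t,B((300,322)),.055),plane(t,B((302,513)),.055); print("dots",a,b,"mid",(a+b)/2,"yaw",np.arctan2(*(a-b)[1::-1]))
im=t["image"][215:245,345:375].astype(int).sum(2); m=(im<110).astype(np.uint8)
n,l,st,c=cv2.connectedComponentsWithStats(m)
for i in range(1,n): 
    if st[i,4]>20: print("knob px",c[i]+[345,215],plane(t,c[i]+[345,215],.045))
cv2.imwrite("pics/s14.png",cv2.resize(s["image"][150:220,285:365,::-1],None,fx=9,fy=8,interpolation=2))
E
```

```text
dots [ 0.5476 -0.1304  0.055 ] [ 0.4622 -0.1296  0.055 ] mid [ 0.5049 -0.13    0.055 ] yaw -0.009270485703539222
```

View pics/s14.png

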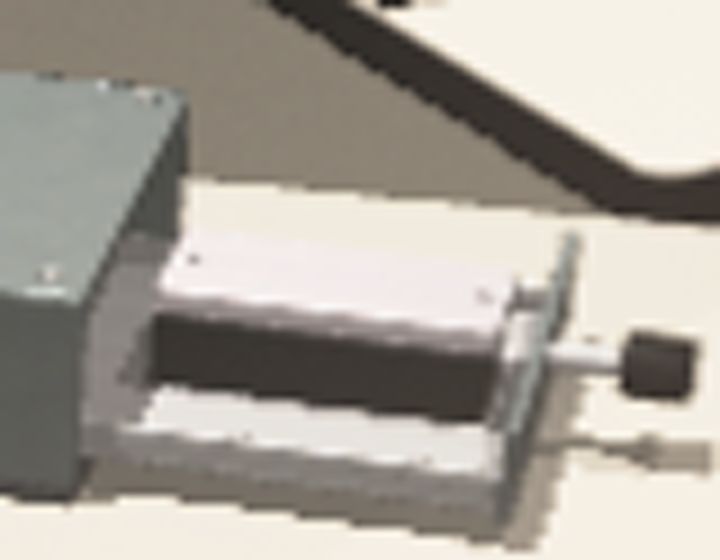

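```bash
python3 -c "
from h import *
print(robot.close_job(), get_obs()['time'])"
```

```text
the job is handed in; nothing more can be done
the job is handed in; nothing more can be done
```

The job is handed in, with about 18 s of the 54 s used. All my last checks came out fine; the hand-in gives no verdict.

- **Tray:** I pulled it by the knob until the stop pushed back with about 21 N. The last pictures show it still there.
- **Magazine:** I drew the bottom blank straight out, about 100 mm, with the tool leaning 30°. The other three look flat on the magazine's floor with nothing standing out of the mouth. I judged that by eye and did not measure their heights.
- **Blank on the bed:** I set it down with about 7 N and let go. It lies flat, its centre at about (0.505, −0.130) m against about (0.503, −0.130) m for the bed, turned about 0.01 rad. My bed readings along its length differed by about 2.5 mm between the two cameras, well inside the 12 mm allowed.
- **Other objects and arm:** the loupe, the turned sample and the dial gauge look undisturbed, and the arm is clear of everything.
- **Failed check:** my last search for the knob by colour in the top view found nothing. I confirmed the tray's position from its front edge in the top picture and the knob in the side picture instead.

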